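Unlock an intake shutter, hang up its lock and hold it half open

ROBOT

A 7-joint arm with a two-finger parallel gripper is mounted at the origin on the work surface. World frame = base frame: x ahead of the robot, y to its left, z up, the work surface at z = 0. Lengths are in mm, angles in rad, forces in N, time in s.
With the tool pointing down it reaches from about 400 to 875 mm from the base axis. Payload 4.4 kg.
Tool frame: the origin (TCP) lies midway between the tips of the shut fingers; the grasp point (between the pads) lies 19 mm behind it (ctrl.pinch_z is the distance from the TCP to the grasp point, in mm); z points along the fingers, y is the line along which they close (so a half turn about z gives the same grasp; the last joint's range is limited). The gripper opens to 85 mm and grips with 20 to 120 N. Pads are 22 mm wide; open, the fingers measure 114 mm over their backs; the gripper's body (76 mm by 85 mm) begins 54 mm behind the grasp point. The pads swing forward as they close: fully open they stand 13 mm farther back than shut.
Start: joints at [-1.411, 0.628, 0.038, 1.517, -0.027, 0.996, -0.02], TCP at [145.5, 633.52, 231.313] pointing down, gripper open.
Joint ranges: [-3.06, 3.06], [-0.37, 2.12], [-1.25, 1.32], [0.18, 2.47], [-1.1, 4.24], [0.23, 1.98], [-2.94, 2.94]. Speed limits (rad/s): [2.57, 2.57, 3.14, 3.14, 3.14, 3.14, 3.14].

INTERFACE

Orientations are given as [roll, pitch, yaw] about the fixed x, y, z axes, in that order (R = Rz(yaw) Ry(pitch) Rx(roll)).
In Python, from cell import read_state, cams, order, ctrl gives the robot as it stands.
- The arm moves only by the tool move_arm, never from a script. Its argument "targets" is text: rows parted by semicolons, each of 7 numbers parted by spaces: the gripper's target within -1 to 1 (fully open at 1, half-way at 0, shut at -1), then the shift along the tool's x, y, z in cm, then the turn, a rotation vector about the tool's x, y, z in degrees. A call has 1 to 5 rows; each row shifts and turns the commanded pose from where the row before left it, along the tool's axes as they then stand; what a row does not reach is not made up. A row lasts 1/12 s, in which the tool goes at most 41.7 mm and 7.16 degrees, less where a joint would pass 70% of its speed; a pose out of reach is approached as far as the arm can. A call with a gripper value outside its range is refused whole. The fingers move at their own pace and stop on an object; the grip force is fixed at half the most. Time passes only in rows, so rows that do not move let the fingers close. It gives the time, the measured TCP pose, the force, the opening and the grip force at its end, in the units of the state.
- read_state(): the state, without advancing time (a new reading comes with each control period).
- cams.get_image(name): name is "scene" or "top"; returns a dict with "color" (400x640x3 uint8, red, green, blue), "fovy" (degrees; the focal length in pixels is half the picture's height over the tangent of half this angle, whatever the lens; pixels are square), "cx", "cy" (the principal point, pixels), "k1" (the pictures are not rectified: a ray, as slopes to the right and down, at radius r is drawn at 1 + k1 r^2 times it, then the intrinsics apply), "rvec" (rotation vector, rad) and "tvec" (3), from world to camera coordinates, as OpenCV has them. Camera axes: x right, y down, z forward; pixel columns grow to the right and rows downward; lengths in mm; the calibration is good to about 2 mm. A picture is of the moment at which its call begins. There is no depth.
- order.finish_job(): hands the job in; it is judged then, once.
The state is a dict: "clock": time; "qpos": joint angles; "qd": joint speeds; "tau": joint torques, N m; "eef_pos": TCP position; "tool_rot": TCP orientation; "force": force on the tool from outside, world axes, zero at the start; "torque": the same for the moment, N m; "width": finger opening in mm; "gripper_force": force on a finger pad.
Only numpy, scipy, OpenCV 4.12 (cv2) and the standard library are available. Lean on these libraries where they do the work, as an engineer would, in place of code of your own. Each camera call takes 0.05 s, during which the arm holds its last target. There are 200 camera calls.

TASK

The sprung air-intake shutter on the bench is blocked by its transport lock, a flat steel strap with an eye that stands in the slot of the frame. Draw the strap out, hang it by its eye on the peg of the stand and let go of it; then slide the shutter open against its spring to half of its travel and hold it there with the gripper, finishing while you still hold it. Leave the other things on the bench where they are.

Things in the scene. Friction and masses are not known exactly. Their poses are not given: they have to be found in the camera images.
- shutter_unit: Grey unit fixed to the bench: frame 140 (x) x 280 (y) x 60 high, two guide rails on top (to 74). Origin: centre of its underside; z up. The shutter slides along the unit's y and opens towards +y. On the -x rail three black lines mark where the tab's middle stands at shut, half (longest line) and full travel. Unit and stand change places and yaw from start to start.
- shutter (a joint): Travel of the shutter in m: 0 shut, 0.080 fully open, half is 0.040. A spring drives it shut: about 4 N at 0, 9 N at half, 14 N at full; it does not stay open by itself.
- shutter_tab (a point): Middle of the upright dark steel tab that moves the shutter, 23 mm below its top. Tab: 14 thick along the slide (unit's y), 44 wide (unit's x), top 115 above the bench. The shutter is a 100 x 120 sheet with its upper face 66 above the bench; a doubler 60 x 30 round the tab's foot reaches 70. Moves with the shutter; axes of the unit.
- lock_mid (a point): Centre of the lock: flat steel strap 120 long, 40 wide, 8 thick, about 0.28 kg, an eye near its upper end. Axes: x through the thickness, y across the width, z along the length towards the eye. It starts upright in the frame's slot, width along the unit's y, top 140 above the bench, lower 40 mm in the slot (2 mm play); lift it straight up 45 mm to free it.
- lock_eye (a point): Centre of the strap's eye, a round hole of 24 mm dia. through the thickness (x), 40 mm from lock_mid, 20 mm below the top edge; same axes. At the start it lies 97 mm from the tab's middle, towards the unit's +y, just in front of the shutter's leading edge.
- peg_stand: Stand fixed to the bench: base plate 90 x 90 x 10 (30 mm to -x, 60 mm to +x of the post), upright post 16 x 16, 185 high, and one straight steel peg of 8 mm dia. that leaves the post towards the stand's own -x (roughly towards the robot) and rises by 10 degrees. Origin: foot of the post's axis on the bench; z up.
- peg_tip (a point): On the peg's axis at its free end (the rounded end reaches 4 mm further), 58 mm from the post's axis, 169 above the bench. Axes of the stand.
- peg_root (a point): On the peg's axis where it leaves the post, 8 mm from the post's axis, 160 above the bench. Axes of the stand.
- spanner: Bystander: steel open-ended spanner 170 long, lying flat between the shutter unit and the stand. To be left alone. Origin: on its underside.
- fitting: Bystander: small turned brass fitting, 28 dia., 30 high. To be left alone. Origin: on its underside.
- grease_tin: Bystander: round closed tin, 76 dia., 75 high. To be left alone. Origin: on its underside.
- flange: Bystander: steel ring 76 outer, 44 inner dia., 14 high, lying flat. To be left alone. Origin: on its underside.
- screwdriver: Bystander: screwdriver lying near the robot's right side. To be left alone. Origin: on its underside.
- hammer: Bystander: hammer lying at the left front. To be left alone. Origin: on its underside.
- jerrycan: Bystander: white plastic canister 130 x 190, 245 high, at the left side. To be left alone. Origin: on its underside.

How it is judged:
By the outcome, as a careful person would: the job done as asked, in the order asked, and still so for the second after the job is handed in, while the arm keeps its last pose, push and grip.
It also fails if it takes over 72 s, if anything falls off the work surface, if the arm or the gripper's body presses on something with over 40 N, if the wrist force passes 120 N, or if a joint passes its speed limit or range.

## Working session

There is one attempt and no reset: what is moved stays moved. The work goes in short steps, Python scripts to look and compute and a tool call to move; the robot and the scene stay as the last step left them, time stands still between calls to the robot, and variables do not carry over. Pictures are saved under pics/ and viewed, at most 13 in all, crops included, and the job is handed in when it is done.

Besides the shell and the picture viewer there is one more tool, called after "Emit:" by a JSON object that holds its "fn" and its "kwargs". move_arm: Moves the arm, as the interface text tells. Its arguments: {"type":"object","properties":{"targets":{"type":"string"}},"required":["targets"]}

```bash
ls; mkdir -p pics; cat > h.py <<'E'
import numpy as np, cv2
from cell import read_state, cams, order, ctrl
from scipy.spatial.transform import Rotation as R
def cal(d):
    f=200/np.tan(np.radians(d["fovy"])/2); return f,d["cx"],d["cy"],d["k1"],cv2.Rodrigues(np.array(d["rvec"],float))[0],np.array(d["tvec"],float).ravel()
def ray(d,u,v):
    f,cx,cy,k1,M,t=cal(d); p=np.array([(u-cx)/f,(v-cy)/f]); q=p.copy()
    for _ in range(20): q=p/(1+k1*(q@q))
    return -M.T@t, M.T@np.array([q[0],q[1],1])
def onz(d,u,v,z):
    c,r=ray(d,u,v); return c+r*(z-c[2])/r[2]
def proj(d,P):
    f,cx,cy,k1,M,t=cal(d); c=M@np.array(P,float)+t; q=c[:2]/c[2]; q=q*(1+k1*(q@q)); return q*f+[cx,cy]
def tri(rs):
    A=0;b=0
    for c,r in rs:
        r=r/np.linalg.norm(r);Q=np.eye(3)-np.outer(r,r);A=A+Q;b=b+Q@c
    return np.linalg.solve(A,b)
def save(d,n,crop=None,s=1):
    im=d["color"][:,:,::-1]
    if crop: x0,y0,x1,y1=crop; im=im[y0:y1,x0:x1]
    cv2.imwrite("pics/"+n+".png",cv2.resize(im,None,fx=s,fy=s,interpolation=cv2.INTER_CUBIC))
E
python3 - <<'E'
from h import *
import pickle
for n in("scene","top"):
    d=cams.get_image(n); save(d,n+"0",None,1.25); pickle.dump(d,open(n+"0.pkl","wb"))
    print(n,d["fovy"],d["cx"],d["cy"],d["k1"],-cal(d)[4].T@cal(d)[5])
s=read_state();print(s, ctrl.pinch_z)
E
```

```text
pics
scene 45.3429033211914 308.6590151510103 206.47432103417736 -0.026188533680269056 [1199.07842124 -643.11960773 1461.88935104]
top 45.18730677673286 314.7325629653792 201.96905088804542 0.03774206706031319 [ 255.77783784   48.6158406  1629.34862228]
{'clock': 0.1, 'qpos': array([-1.41081172,  0.62922803,  0.03842264,  1.51822996, -0.02700205,
        0.99629761, -0.01997777]), 'qd': array([-1.69415008e-03, -2.77949806e-03, -1.35001907e-05, -1.80404870e-03,
        3.21068580e-04,  1.66528035e-03,  6.94571052e-04]), 'tau': array([ 4.04028251e-03, -5.64530003e+01,  1.23082101e+00, -1.93971688e+01,
        1.12878645e-02,  5.37958796e-03,  8.86452938e-06]), 'eef_pos': array([145.35204855, 632.98997181, 230.509393  ]), 'tool_rot': array([-3.13994672e+00, -5.19758795e-07,  2.91584791e+00]), 'force': array([ 0.53796208,  0.70563353, -1.17293399]), 'torque': array([-0.00240397,  0.04410835,  0.01674293]), 'gripper_force': 0.0, 'width': 84.99929337603552} 18.700000000000003
```

View pics/scene0.png

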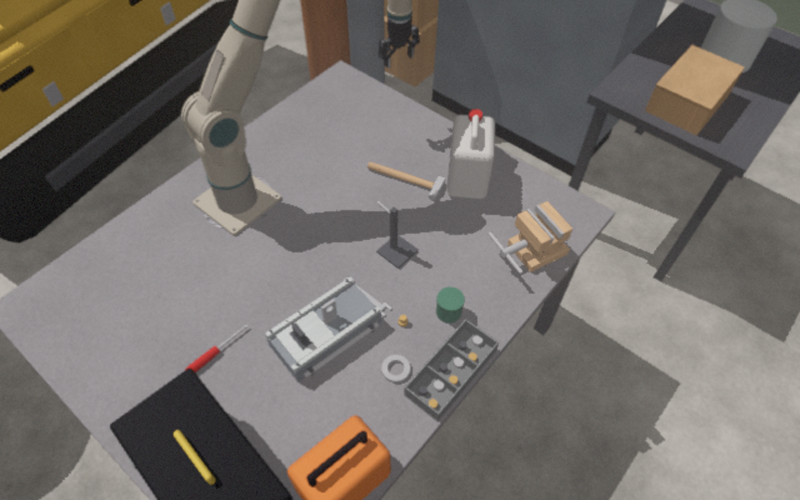

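View pics/top0.png

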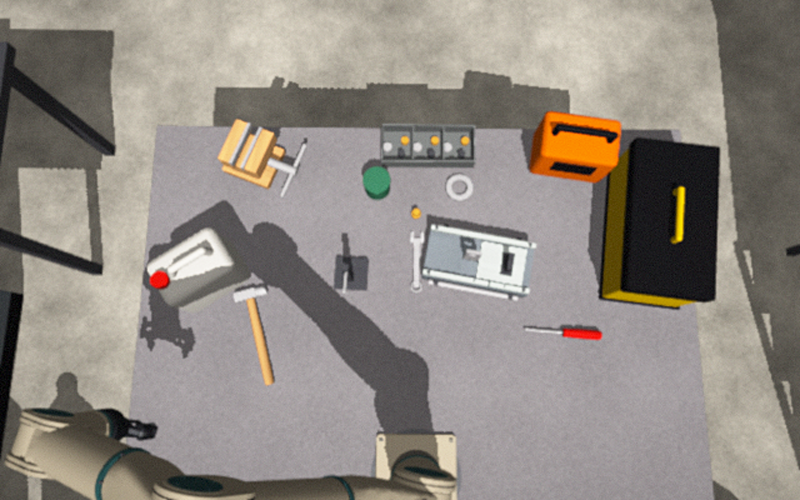

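The unit is at about (480,260) in the top view and (330,325) in the scene view, opening to the left (+y). The stand is at (350,270) in top and (397,235) in scene. I'll zoom in on both next.

```bash
python3 - <<'E'
from h import *
import pickle
s=pickle.load(open("scene0.pkl","rb"));t=pickle.load(open("top0.pkl","rb"))
a=s["color"][145:310,200:330,::-1]; b=t["color"][165:250,255:440,::-1]
a=cv2.resize(a,None,fx=3.6,fy=3.6,interpolation=cv2.INTER_CUBIC);cv2.imwrite("pics/s1.png",a)
b=cv2.resize(b,None,fx=4.3,fy=4.3,interpolation=cv2.INTER_CUBIC);cv2.imwrite("pics/t1.png",b);print(a.shape,b.shape)
E
```

```text
(594, 468, 3) (366, 796, 3)
```

View pics/s1.png

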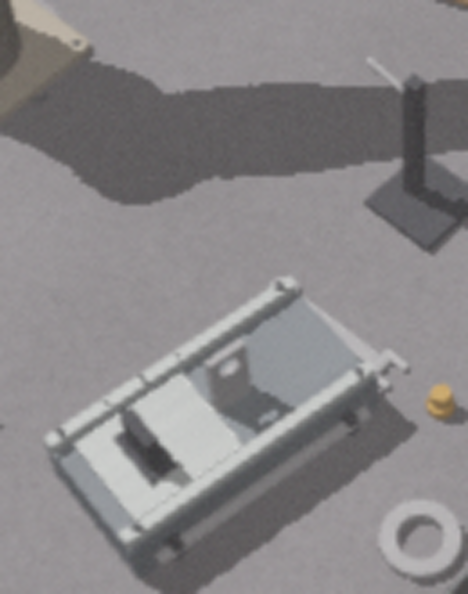

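View pics/t1.png

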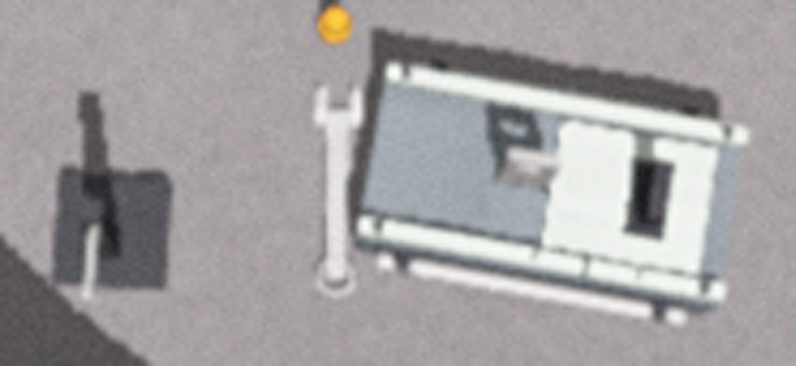

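Scene crop: strap face is at (228,378) with its eye at (232,372), the tab at (145,440), and peg tip at (370,60) with the post top at (413,82). Top crop: strap top edge runs (500,180)–(555,185), the tab is at (648,195), the rails run (388,72)–(748,133) and (358,228)–(724,290), and the peg goes from (95,228) to (87,295).

```bash
python3 - <<'E'
from h import *
import pickle
np.set_printoptions(precision=1,suppress=True)
s=pickle.load(open("scene0.pkl","rb"));t=pickle.load(open("top0.pkl","rb"))
T=lambda u,v:(u/4.3+255-.4,v/4.3+165-.4); S=lambda u,v:(u/3.6+200-.4,v/3.6+145-.4)
r=[onz(t,*T(*p),74) for p in((392,72),(745,133),(362,228),(722,290))]
for q in r: print(q)
c=sum(r)/4; a1=r[0]-r[1];a2=r[2]-r[3]; print("rails len",np.linalg.norm(a1),np.linalg.norm(a2),"gap",np.linalg.norm(r[0]-r[2]))
yaw=[np.degrees(np.arctan2(-a[0],a[1])) for a in(a1,a2)]; print("centre",c,"yaw",yaw)
rs=[onz(s,*S(*p),74) for p in((290,284),(57,440),(370,375),(133,533))]
for q in rs: print("s",q)
a1=rs[0]-rs[1];a2=rs[2]-rs[3];print("centre s",sum(rs)/4,[np.degrees(np.arctan2(-a[0],a[1])) for a in(a1,a2)])
print("strap top edge T",onz(t,*T(502,180),140),onz(t,*T(553,187),140))
print("strap top edge S",onz(s,*S(206,366),140),onz(s,*S(242,344),140))
print("eye",tri([ray(s,*S(232,372)),ray(t,*T(526,168))]))
print("tab top T",onz(t,*T(640,235),115),onz(t,*T(640,160),115)) 
print("peg tip",tri([ray(s,*S(369,59)),ray(t,*T(87,297))]),onz(t,*T(87,297),169.7),onz(s,*S(369,59),169.7))
print("post top",onz(t,*T(95,195),185),onz(s,*S(413,80),185))
b=[onz(t,*T(*p),10) for p in((60,170),(170,180),(54,287),(166,290))];print("base",*b)
b=[onz(s,*S(*p),10) for p in((366,203),(432,250),(422,155))];print("baseS",*b)
E
```

```text
[636.8 -43.4  74. ]
[ 591.4 -313.8   74. ]
[514.3 -20.4  74. ]
[ 469.8 -292.3   74. ]
rails len 274.2191664708539 275.5096137514603 gap 124.66435077686276
centre [ 553.1 -167.4   74. ] yaw [np.float64(-9.547570281993192), np.float64(-9.292774324148352)]
s [522.3 -21.4  74. ]
s [ 475.9 -283.6   74. ]
s [647.5 -47.6  74. ]
s [ 594.4 -303.2   74. ]
centre s [ 560.1 -164.    74. ] [np.float64(-10.04741937971839), np.float64(-11.733999328072002)]
strap top edge T [ 540.1 -119.9  140. ] [ 535.3 -157.1  140. ]
strap top edge S [ 556.7 -163.6  140. ] [ 565.3 -126.2  140. ]
eye [ 558.5 -140.5  100.5]
tab top T [ 504.5 -224.2  115. ] [ 561.1 -225.6  115. ]
peg tip [447.6 180.5 169.4] [446.7 179.2 169.7] [448.6 181.6 169.7]
post top [517.6 174.2 185. ] [507.4 179.2 185. ]
base [569.3 217.9  10. ] [562.1 129.9  10. ] [475.2 219.8  10. ] [473.8 131.4  10. ]
baseS [483.1 132.9  10. ] [573.5 131.9  10. ] [486.9 218.9  10. ]
```

```bash
cat >> h.py <<'E'
np.set_printoptions(precision=2,suppress=True)
def go(P,yaw,s=None):
    """tool-axes shift (cm) to world P after turning to yaw (deg, tool down); and the turn"""
    s=s or read_state(); r0=R.from_euler("xyz",s["tool_rot"]); r1=R.from_euler("xyz",[180,0,yaw],degrees=True)
    print("turn",(r0.inv()*r1).as_rotvec(degrees=True),"shift in turned axes",r1.inv().apply(np.array(P)-s["eef_pos"])/10,"pos",s["eef_pos"],"yaw",np.degrees(s["tool_rot"][2]),"w",s["width"],"F",s["force"])
E
python3 -c "
from h import *
go([559,-141,300],170.3)"
```

```text
turn [-0.09 -0.   -3.23] shift in turned axes [-53.81 -69.32  -6.95] pos [145.35 632.99 230.51] yaw 167.06577892366133 w 84.99929337603552 F [ 0.54  0.71 -1.17]
```

Emit:
{"fn": "move_arm", "kwargs": {"targets": "1 0 0 -3.5 0 0 -3.2; 1 0 0 -3.5 0 0 0"}}

```text
clock: 0.27
eef_pos: [145.1, 631.6, 299.3]
tool_rot: [-3.135, -0.0, 2.974]
force: [1.2, 2.2, -0.3]
width: 85.1
gripper_force: 0.0
```

Emit:
{"fn": "move_arm", "kwargs": {"targets": "1 -2.15 -2.77 0 0 0 0; 1 -2.15 -2.77 0 0 0 0; 1 -2.15 -2.77 0 0 0 0; 1 -2.15 -2.77 0 0 0 0; 1 -2.15 -2.77 0 0 0 0"}}

```text
clock: 0.68
eef_pos: [228.5, 477.0, 301.0]
tool_rot: [-3.141, -0.0, 2.972]
force: [1.3, 0.8, 0.0]
width: 85.5
gripper_force: 0.0
```

Emit:
{"fn": "move_arm", "kwargs": {"targets": "1 -2.15 -2.77 0 0 0 0; 1 -2.15 -2.77 0 0 0 0; 1 -2.15 -2.77 0 0 0 0; 1 -2.15 -2.77 0 0 0 0; 1 -2.15 -2.77 0 0 0 0"}}

```text
clock: 1.1
eef_pos: [310.8, 322.3, 301.1]
tool_rot: [-3.141, -0.0, 2.972]
force: [0.9, -0.8, -0.5]
width: 85.5
gripper_force: 0.0
```

Emit:
{"fn": "move_arm", "kwargs": {"targets": "1 -2.15 -2.77 0 0 0 0; 1 -2.15 -2.77 0 0 0 0; 1 -2.15 -2.77 0 0 0 0; 1 -2.15 -2.77 0 0 0 0; 1 -2.15 -2.77 0 0 0 0"}}

```text
clock: 1.52
eef_pos: [393.3, 167.7, 301.2]
tool_rot: [-3.142, -0.0, 2.972]
force: [0.7, 0.2, -0.9]
width: 85.6
gripper_force: 0.0
```

Emit:
{"fn": "move_arm", "kwargs": {"targets": "1 -2.15 -2.77 0 0 0 0; 1 -2.15 -2.77 0 0 0 0; 1 -2.15 -2.77 0 0 0 0; 1 -2.15 -2.77 0 0 0 0; 1 -2.15 -2.77 0 0 0 0"}}

```text
clock: 1.93
eef_pos: [475.8, 13.2, 301.1]
tool_rot: [3.142, -0.0, 2.972]
force: [0.7, 0.8, 0.3]
width: 85.5
gripper_force: 0.0
```

```bash
python3 -c "
from h import *
go([559,-141,180],170.3)"
```

```text
turn [ 0.   -0.03 -0.03] shift in turned axes [-10.8  -13.8   12.11] pos [475.83  13.17 301.15] yaw 170.26775828159893 w 85.54536208165575 F [0.72 0.75 0.31]
```

Emit:
{"fn": "move_arm", "kwargs": {"targets": "1 -2.15 -2.75 0 0 0 0; 1 -2.15 -2.75 0 0 0 0; 1 -2.15 -2.75 0 0 0 0; 1 -2.15 -2.75 0 0 0 0; 1 -2.15 -2.75 0 0 0 0"}}

```text
clock: 2.35
eef_pos: [558.6, -140.4, 300.9]
tool_rot: [3.141, -0.001, 2.972]
force: [0.4, -0.0, -0.0]
width: 85.2
gripper_force: 0.0
```

Emit:
{"fn": "move_arm", "kwargs": {"targets": "1 0 0 4 0 0 0; 1 0 0 4 0 0 0; 1 0 0 4 0 0 0;1 0 0 0 0 0 0;1 0 0 0 0 0 0"}}

```text
clock: 2.77
eef_pos: [556.8, -138.6, 179.8]
tool_rot: [3.142, -0.005, 2.971]
force: [0.6, 0.2, 0.6]
width: 85.5
gripper_force: 0.0
```

```bash
python3 - <<'E'
from h import *
d=cams.get_image("scene");e=cams.get_image("top")
a=d["color"][210:310,205:325,::-1]; b=e["color"][165:250,330:440,::-1]
a=cv2.resize(a,None,fx=4,fy=4,interpolation=cv2.INTER_CUBIC);b=cv2.resize(b,(440-330)*3,interpolation=cv2.INTER_CUBIC) if 0 else cv2.resize(b,None,fx=2.9,fy=4,interpolation=cv2.INTER_CUBIC)
o=np.zeros((400,a.shape[1]+b.shape[1],3),np.uint8);o[:a.shape[0],:a.shape[1]]=a;o[:b.shape[0],a.shape[1]:]=b
cv2.imwrite("pics/g1.png",o);print(o.shape)
go([559,-141,97],170.3)
E
```

```text
(400, 799, 3)
turn [-0.02  0.18 -0.04] shift in turned axes [ 0.05 -0.17  8.63] pos [ 559.75 -139.41  183.35] yaw 170.26399790075672 w 85.2965296983846 F [ 0.5  -0.39  0.33]
```

View pics/g1.png

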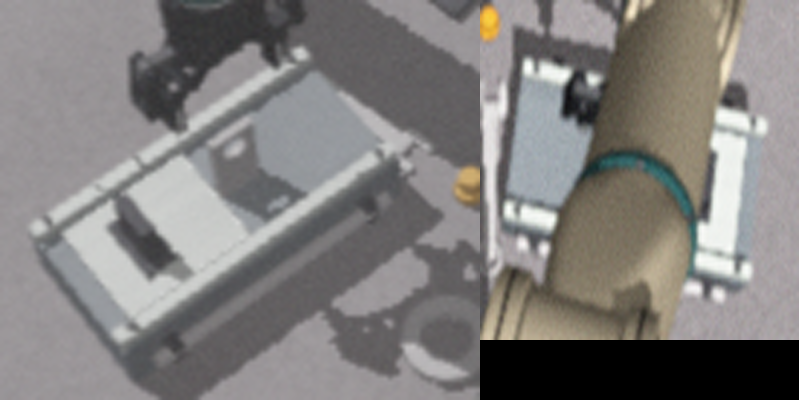

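The scene crop shows the open gripper above the strap. Its fingertips are at (178,127) and (285,62), the strap eye at (237,148), and the strap's top corners at (209,150) and (252,124).

```bash
python3 - <<'E'
from h import *
import pickle
s=pickle.load(open("scene0.pkl","rb"));S=lambda u,v:(u/4+205-.4,v/4+210-.4)
st=read_state(); p=st["eef_pos"]; print(p)
u=np.array([.168,.986,0])
for k in(-43,43): print(proj(s,p+u*k+[0,0,13]))
print(S(178,127),S(285,62))
print("eye proj",proj(s,[559,-141,120]),S(237,148), "corners",proj(s,np.array([559,-141,140])-20*u),S(209,150),proj(s,np.array([559,-141,140])+20*u),S(252,124))
print(onz(s,*S(237,148),120))
E
```

```text
[ 559.75 -139.41  183.35]
[250.   240.07]
[272.18 225.11]
(249.1, 241.35) (275.85, 225.1)
eye proj [262.76 245.24] (263.85, 246.6) corners [257.21 245.49] (256.85, 247.1) [267.21 238.65] (267.6, 240.6)
[ 565.25 -142.41  120.  ]
```

Emit:
{"fn": "move_arm", "kwargs": {"targets": "1 -0.15 -0.1 2.2 0 0 0; 1 0 0 2.2 0 0 0; 1 0 0 2.1 0 0 0; 1 0 0 2.1 0 0 0;1 0 0 0 0 0 0"}}

```text
clock: 3.28
eef_pos: [559.4, -139.7, 94.8]
tool_rot: [3.141, -0.001, 2.972]
force: [-0.7, -0.4, -0.7]
width: 84.9
gripper_force: 0.0
```

Emit:
{"fn": "move_arm", "kwargs": {"targets": "-1 0 0 0 0 0 0;-1 0 0 0 0 0 0;-1 0 0 0 0 0 0;-1 0 0 0 0 0 0;-1 0 0 0 0 0 0"}}

```text
clock: 3.7
eef_pos: [561.0, -140.8, 97.3]
tool_rot: [-3.141, 0.004, 2.971]
force: [-0.8, -0.5, 6.4]
width: 39.5
gripper_force: 59.3
```

Emit:
{"fn": "move_arm", "kwargs": {"targets": "-1 0 0 0 0 0 0;-1 0 0 0 0 0 0;-1 0 0 0 0 0 0;-1 0 0 0 0 0 0;-1 0 0 0 0 0 0"}}

```text
clock: 4.12
eef_pos: [561.0, -140.8, 97.3]
tool_rot: [-3.141, 0.004, 2.971]
force: [-0.2, 0.0, 6.5]
width: 39.1
gripper_force: 59.3
```

Gripped at 40 mm; lateral force is about nil. Now lifting straight up.

Emit:
{"fn": "move_arm", "kwargs": {"targets": "-1 0 0 -0.7 0 0 0;-1 0 0 -0.7 0 0 0;-1 0 0 -0.7 0 0 0;-1 0 0 -0.7 0 0 0;-1 0 0 -0.7 0 0 0"}}

```text
clock: 4.53
eef_pos: [559.5, -140.1, 131.1]
tool_rot: [3.142, 0.0, 2.972]
force: [0.1, -0.7, -2.1]
width: 39.1
gripper_force: 60.5
```

Emit:
{"fn": "move_arm", "kwargs": {"targets": "-1 0 0 -0.9 0 0 0;-1 0 0 -1 0 0 0;-1 0 0 -2 0 0 0;-1 0 0 -3 0 0 0;-1 0 0 -3 0 0 0"}}

```text
clock: 4.95
eef_pos: [558.8, -140.0, 230.4]
tool_rot: [-3.142, -0.002, 2.971]
force: [-0.0, -0.2, -3.4]
width: 39.1
gripper_force: 60.6
```

Emit:
{"fn": "move_arm", "kwargs": {"targets": "-1 0 0 -2.2 0 0 0;-1 0 0 0 0 0 0;-1 0 0 0 0 0 0"}}

```text
clock: 5.2
eef_pos: [560.1, -140.3, 252.8]
tool_rot: [3.141, 0.003, 2.972]
force: [-0.8, 0.1, -3.6]
width: 38.9
gripper_force: 60.8
```

```bash
python3 - <<'E'
from h import *
go([561,-141,251],170.3); go([385,183,251],177)
E
```

```text
turn [ 0.01  0.17 -0.04] shift in turned axes [-0.1  -0.05  0.18] pos [ 560.15 -140.31  252.82] yaw 170.2616359505724 w 38.88824593784125 F [-0.8   0.12 -3.62]
turn [-0.    0.17 -6.74] shift in turned axes [19.18 31.37  0.18] pos [ 560.15 -140.31  252.82] yaw 170.2616359505724 w 38.88824593784125 F [-0.8   0.12 -3.62]
```

Emit:
{"fn": "move_arm", "kwargs": {"targets": "-1 0 0 0 0 0 -3.6;-1 0 0 0 0 0 -3.6;-1 0.6 1.1 0 0 0 0;-1 1.2 2.1 0 0 0 0;-1 1.2 2.1 0 0 0 0"}}

```text
clock: 5.62
eef_pos: [530.2, -85.0, 249.8]
tool_rot: [3.141, -0.003, 3.094]
force: [0.2, 0.2, -3.5]
width: 39.0
gripper_force: 60.8
```

Emit:
{"fn": "move_arm", "kwargs": {"targets": "-1 1.2 2.1 0 0 0 0;-1 1.2 2.1 0 0 0 0;-1 1.2 2.1 0 0 0 0;-1 1.2 2.1 0 0 0 0;-1 1.2 2.1 0 0 0 0"}}

```text
clock: 6.03
eef_pos: [474.3, 23.4, 250.2]
tool_rot: [3.141, -0.003, 3.096]
force: [0.5, 0.6, -2.6]
width: 39.3
gripper_force: 60.8
```

Emit:
{"fn": "move_arm", "kwargs": {"targets": "-1 1.2 2.1 0 0 0 0;-1 1.2 2.1 0 0 0 0;-1 1.2 2.1 0 0 0 0;-1 1.2 2.1 0 0 0 0;-1 1.2 2.1 0 0 0 0"}}

```text
clock: 6.45
eef_pos: [418.9, 130.4, 250.4]
tool_rot: [-3.141, -0.003, 3.096]
force: [-0.4, 1.0, -2.4]
width: 38.7
gripper_force: 60.8
```

Emit:
{"fn": "move_arm", "kwargs": {"targets": "-1 1.2 2.1 0 0 0 0;-1 1.1 2.1 0 0 0 0;-1 0.6 1.2 0 0 0 0;-1 0 0 0 0 0 0;-1 0 0 0 0 0 0"}}

```text
clock: 6.87
eef_pos: [393.2, 184.8, 250.5]
tool_rot: [-3.141, -0.002, 3.099]
force: [1.3, -0.5, -2.5]
width: 39.0
gripper_force: 60.9
```

```bash
python3 - <<'E'
from h import *
go([400,181,147],177.5)
E
```

```text
turn [-0.06 -0.12  0.04] shift in turned axes [-0.69 -0.35 10.35] pos [393.22 184.84 250.55] yaw 177.5411590360674 w 39.006261115172094 F [ 1.32 -0.52 -2.54]
```

Descend to the peg's height in front of it, then look.

Emit:
{"fn": "move_arm", "kwargs": {"targets": "-1 -0.6 -0.4 2.5 0 0 0;-1 0 0 2.8 0 0 0;-1 0 0 2.8 0 0 0;-1 0 0 2.2 0 0 0;-1 0 0 0 0 0 0"}}

```text
clock: 7.28
eef_pos: [397.9, 177.5, 144.9]
tool_rot: [-3.137, -0.007, 3.094]
force: [-0.6, -0.6, -2.2]
width: 38.8
gripper_force: 61.2
```

```bash
python3 - <<'E'
from h import *
d=cams.get_image("scene");e=cams.get_image("top")
import pickle;pickle.dump((d,e),open("p2.pkl","wb"))
a=d["color"][115:215,255:355,::-1]; b=e["color"][165:265,235:335,::-1]
a=cv2.resize(a,None,fx=4,fy=4,interpolation=cv2.INTER_CUBIC);b=cv2.resize(b,None,fx=4,fy=4,interpolation=cv2.INTER_CUBIC)
cv2.imwrite("pics/p2.png",np.hstack([a,b]))
go([400,181,147],177.5); 
p=read_state()["eef_pos"]
f=lambda q:(q-[255,115]+.4)*4
print("eye",f(proj(d,p+[0,0,22.7])),"tip",f(proj(d,[448,180.3,169.5])))
print("tipT",4*(proj(e,[448,180.3,169.5])-[235,165]+.4))
E
```

```text
turn [-0.09 -0.1  -0.17] shift in turned axes [0.05 0.2  0.1 ] pos [400.36 178.96 148.01] yaw 177.33328965477804 w 38.91997074900771 F [ 0.24  0.73 -2.52]
eye [147.52 160.07] tip [188.57 186.24]
tipT [159.62 274.56]
```

View pics/p2.png

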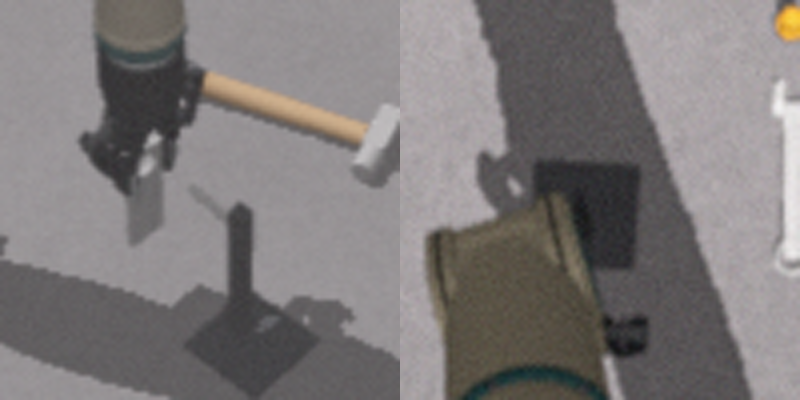

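Left crop: strap in the gripper with its bottom edge from (130,244) to (163,226), bright eye near (152,155), and peg from tip (191,186) to the post at (232,215). In the right crop the arm hides the strap.

```bash
python3 - <<'E'
from h import *
import pickle;d,e=pickle.load(open("p2.pkl","rb"))
p=np.array([400.4,179,148]);f=lambda q:(proj(d,q)-[255,115]+.4)*4
R_=lambda k:np.array([.044*k,k,0])
for k in(-20,20): print(f(p+[-4,0,22.7-100]+R_(k)),f(p+[4,0,22.7-100]+R_(k)))
print("grip/eye",f(p+[4,0,22.7]))
print("mm/px",f(p+[10,0,0])-f(p),f(p+[0,10,0])-f(p),f(p+[0,0,10])-f(p))
print("peg", f([448,180.3,169.5]), f([498,177,160]),f([506,177,185]))
E
```

```text
[133.27 241.11] [139.63 245.42]
[163.07 216.93] [169.42 221.16]
grip/eye [150.91 162.25]
mm/px [8.24 5.42] [ 7.35 -6.36] [-0.39 -7.32]
peg [188.57 186.24] [229.06 223.43] [236.04 209.62]
```

Emit:
{"fn": "move_arm", "kwargs": {"targets": "-1 -0.8 0.1 0.15 0 0 0;-1 -0.8 0 0 0 0 0;-1 -0.8 0 0 0 0 0;-1 -0.8 0 0 0 0 0;-1 -0.8 0 0 0 0 0"}}

```text
clock: 7.8
eef_pos: [442.3, 179.5, 147.5]
tool_rot: [3.141, 0.002, 3.097]
force: [0.1, -0.1, -3.1]
width: 39.1
gripper_force: 61.4
```

Emit:
{"fn": "move_arm", "kwargs": {"targets": "-1 -0.6 0 0 0 0 0;-1 -0.5 0 0.1 0 0 0;-1 -0.5 0 0.1 0 0 0;-1 0 0 0 0 0 0;-1 0 0 0 0 0 0"}}

```text
clock: 8.22
eef_pos: [456.5, 178.6, 144.6]
tool_rot: [-3.141, -0.001, 3.097]
force: [-0.4, -0.0, -2.8]
width: 39.0
gripper_force: 61.4
```

```bash
python3 - <<'E'
from h import *
d=cams.get_image("scene");save(d,"p3",(265,125,345,195),7)
p=read_state()["eef_pos"];print(p)
f=lambda q:(proj(d,q)-[265,125]+.4)*7
print(f(p+[4,0,22.7]),[f(p+[4,k,22.7-100]) for k in(-20,20)],f([448,180,169.5]))
E
```

```text
[456.09 178.6  144.55]
[275.86 272.55] [array([253.8, 418.1]), array([303.24, 372.97])] [259.6  256.27]
```

View pics/p3.png

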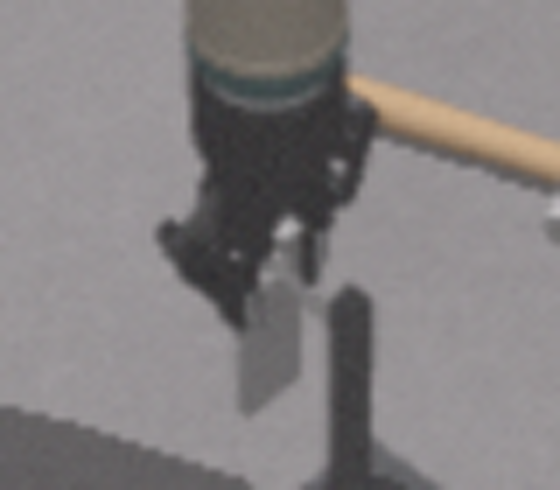

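The strap's +x face is at (270,340), and the peg comes out of it at about (300,293) and runs to the post at (325,308), so it's threaded. I'll go further on, then lower.

Emit:
{"fn": "move_arm", "kwargs": {"targets": "-1 -0.5 0 0.1 0 0 0;-1 -0.5 0 0.1 0 0 0;-1 -0.5 0 0.1 0 0 0;-1 -0.5 0 0.1 0 0 0;-1 0 0 0 0 0 0"}}

```text
clock: 8.68
eef_pos: [478.2, 177.7, 140.7]
tool_rot: [3.141, 0.001, 3.097]
force: [-0.2, -0.0, -2.2]
width: 39.0
gripper_force: 61.4
```

Emit:
{"fn": "move_arm", "kwargs": {"targets": "-1 0 0 0.2 0 0 0;-1 0 0 0.2 0 0 0;-1 0 0 0 0 0 0;-1 0 0 0 0 0 0"}}

```text
clock: 9.02
eef_pos: [476.1, 177.8, 136.6]
tool_rot: [-3.141, -0.001, 3.097]
force: [0.2, -0.2, -2.5]
width: 38.8
gripper_force: 61.4
```

Emit:
{"fn": "move_arm", "kwargs": {"targets": "-1 0 0 0.2 0 0 0;-1 0 0 0 0 0 0;-1 0 0 0 0 0 0"}}

```text
clock: 9.27
eef_pos: [476.6, 177.9, 134.8]
tool_rot: [3.141, 0.0, 3.097]
force: [-0.4, 0.6, -2.5]
width: 39.0
gripper_force: 61.5
```

Emit:
{"fn": "move_arm", "kwargs": {"targets": "-1 0 0 0.2 0 0 0;-1 0 0 0 0 0 0;-1 0 0 0 0 0 0"}}

```text
clock: 9.52
eef_pos: [477.1, 178.3, 133.9]
tool_rot: [3.14, 0.001, 3.097]
force: [-2.2, -0.2, 8.1]
width: 39.1
gripper_force: 62.6
```

Emit:
{"fn": "move_arm", "kwargs": {"targets": "-1 0 0 0.15 0 0 0;-1 0 0 0 0 0 0;-1 0 0 0 0 0 0"}}

```text
clock: 9.77
eef_pos: [477.2, 178.4, 133.6]
tool_rot: [3.14, 0.002, 3.097]
force: [-4.6, -0.9, 19.8]
width: 39.2
gripper_force: 63.6
```

Contact came at the predicted height, so the eye rests on the peg. I'll ease off and let go.

Emit:
{"fn": "move_arm", "kwargs": {"targets": "-1 0 0 -0.25 0 0 0;-1 0 0 0 0 0 0;0 0 0 0 0 0 0;1 0 0 0 0 0 0;1 0 0 0 0 0 0"}}

```text
clock: 10.18
eef_pos: [476.6, 177.8, 133.6]
tool_rot: [-3.141, -0.0, 3.097]
force: [-0.3, 0.3, 1.0]
width: 65.6
gripper_force: 0.0
```

Emit:
{"fn": "move_arm", "kwargs": {"targets": "1 0 0 0 0 0 0;1 0 0 0 0 0 0;1 0 0 -1 0 0 0;1 0 0 -2 0 0 0;1 0 0 -2 0 0 0"}}

```text
clock: 10.6
eef_pos: [476.1, 177.5, 184.4]
tool_rot: [-3.141, -0.002, 3.097]
force: [0.6, 0.3, 0.4]
width: 85.7
gripper_force: 0.0
```

Emit:
{"fn": "move_arm", "kwargs": {"targets": "1 0 0 -2.5 0 0 0;1 0 0 -2.5 0 0 0;1 0 0 -2 0 0 0;1 0 0 -2 0 0 0;1 0 0 -1 0 0 0"}}

```text
clock: 11.02
eef_pos: [477.6, 178.0, 287.1]
tool_rot: [3.14, 0.004, 3.097]
force: [0.1, 0.2, -0.1]
width: 85.5
gripper_force: 0.0
```

```bash
python3 - <<'E'
from h import *
d=cams.get_image("scene");save(d,"p4",(265,125,345,195),7)
p=read_state();print(p["eef_pos"],p["width"])
E
```

```text
[478.31 178.31 287.99] 85.12185365163248
```

View pics/p4.png

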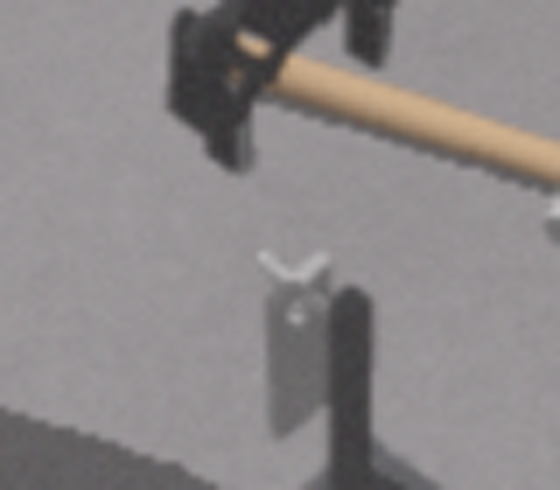

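The strap hangs by its eye at (297,310), with the peg tip visible at (262,255), and the gripper is clear. Next, over to the tab.

Emit:
{"fn": "move_arm", "kwargs": {"targets": "1 0 0 0 0 0 3.6; 1 0 0 0 0 0 3.5; 1 -0.9 -2.6 0 0 0 0; 1 -0.9 -2.65 0 0 0 0; 1 -0.9 -2.65 0 0 0 0"}}

```text
clock: 11.48
eef_pos: [489.6, 94.8, 283.7]
tool_rot: [-3.141, -0.0, 2.975]
force: [0.8, -0.1, -0.6]
width: 85.3
gripper_force: 0.0
```

Emit:
{"fn": "move_arm", "kwargs": {"targets": "1 -0.9 -2.65 0 0 0 0; 1 -0.9 -2.65 0 0 0 0; 1 -0.9 -2.65 0 0 0 0; 1 -0.9 -2.65 0 0 0 0; 1 -0.9 -2.65 0 0 0 0"}}

```text
clock: 11.9
eef_pos: [511.8, -44.1, 283.8]
tool_rot: [3.142, -0.001, 2.973]
force: [0.9, -0.3, 0.1]
width: 85.4
gripper_force: 0.0
```

Emit:
{"fn": "move_arm", "kwargs": {"targets": "1 -0.9 -2.65 0 0 0 0; 1 -0.9 -2.65 0 0 0 0; 1 -0.9 -2.65 0 0 0 0; 1 -0.9 -2.65 0 0 0 0; 1 -0.9 -2.65 0 0 0 0"}}

```text
clock: 12.32
eef_pos: [534.0, -182.2, 283.7]
tool_rot: [3.141, -0.001, 2.973]
force: [-0.2, -0.2, 0.6]
width: 85.3
gripper_force: 0.0
```

Emit:
{"fn": "move_arm", "kwargs": {"targets": "1 -0.9 -2.6 3 0 0 0; 1 -0.9 -2.6 3 0 0 0; 1 0 0 3 0 0 0; 1 0 0 0 0 0 0; 1 0 0 0 0 0 0"}}

```text
clock: 12.73
eef_pos: [542.1, -234.2, 192.6]
tool_rot: [3.14, -0.004, 2.973]
force: [0.0, 0.2, -0.2]
width: 85.6
gripper_force: 0.0
```

```bash
python3 - <<'E'
from h import *
go([544,-236,80],170.3)
E
```

```text
turn [ 0.08 -0.25  0.05] shift in turned axes [-0.21 -0.14 11.26] pos [ 542.15 -234.24  192.56] yaw 170.3508845695322 w 85.58074144889129 F [ 0.03  0.21 -0.24]
```

Emit:
{"fn": "move_arm", "kwargs": {"targets": "1 -0.1 -0.1 3 0 0 0; 1 0 0 3 0 0 0; 1 0 0 3 0 0 0; 1 0 0 2.2 0 0 0; 1 0 0 0 0 0 0"}}

```text
clock: 13.15
eef_pos: [543.2, -233.8, 80.0]
tool_rot: [3.139, -0.004, 2.976]
force: [0.6, 1.1, 0.0]
width: 85.1
gripper_force: 0.0
```

```bash
python3 - <<'E'
from h import *
d=cams.get_image("scene");save(d,"q1",(205,210,305,310),5)
go([544,-236,80],170.3)
E
```

```text
turn [ 0.07 -0.08  0.17] shift in turned axes [ 0.02 -0.13  0.21] pos [ 544.42 -234.77   82.07] yaw 170.47171280297556 w 85.5957788729783 F [-0.37 -0.08  0.33]
```

View pics/q1.png

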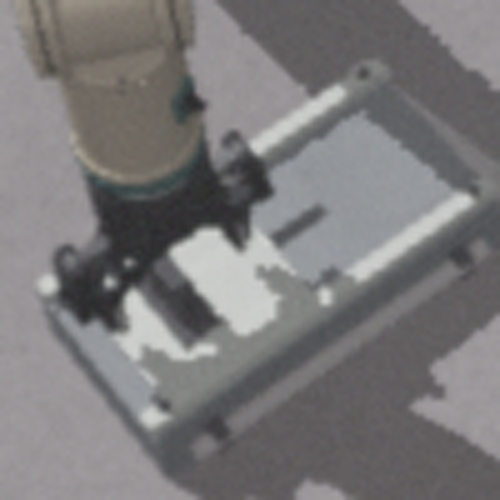

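The open fingers at (95,300) and (240,235) straddle the tab at (165,280). Closing.

Emit:
{"fn": "move_arm", "kwargs": {"targets": "-1 0 0 0 0 0 0;-1 0 0 0 0 0 0;-1 0 0 0 0 0 0;-1 0 0 0 0 0 0;-1 0 0 0 0 0 0"}}

```text
clock: 13.62
eef_pos: [544.8, -236.5, 82.9]
tool_rot: [-3.141, 0.002, 2.974]
force: [-0.0, 0.5, 0.3]
width: 25.7
gripper_force: 0.0
```

Emit:
{"fn": "move_arm", "kwargs": {"targets": "-1 0 0 0 0 0 0;-1 0 0 0 0 0 0;-1 0 0 0 0 0 0;-1 0 0 0 0 0 0;-1 0 0 0 0 0 0"}}

```text
clock: 14.03
eef_pos: [544.4, -237.9, 82.7]
tool_rot: [-3.14, 0.001, 2.971]
force: [-0.9, -1.9, 5.4]
width: 13.3
gripper_force: 59.0
```

```bash
python3 -c "
from h import *
import time
go([544,-236,80],170.3)"
```

```text
turn [-0.08  0.08 -0.05] shift in turned axes [0.07 0.18 0.27] pos [ 544.39 -237.86   82.66] yaw 170.2504058724989 w 13.323019309913173 F [-0.92 -1.88  5.38]
```

Emit:
{"fn": "move_arm", "kwargs": {"targets": "-1 0 0.5 0 0 0 0;-1 0 0.8 0 0 0 0;-1 0 0.8 0 0 0 0;-1 0 0.8 0 0 0 0;-1 0 0.8 0 0 0 0"}}

```text
clock: 14.45
eef_pos: [550.5, -203.7, 82.7]
tool_rot: [-3.137, 0.003, 2.97]
force: [-0.9, -9.7, 4.9]
width: 13.1
gripper_force: 58.7
```

Emit:
{"fn": "move_arm", "kwargs": {"targets": "-1 0 0.3 0 0 0 0;-1 0 0 0 0 0 0;-1 0 0 0 0 0 0;-1 0 0 0 0 0 0;-1 0 0 0 0 0 0"}}

```text
clock: 14.87
eef_pos: [551.0, -201.2, 82.7]
tool_rot: [-3.137, 0.003, 2.97]
force: [-1.5, -9.1, 5.8]
width: 13.1
gripper_force: 58.8
```

```bash
python3 - <<'E'
from h import *
s=read_state();D=s["eef_pos"]-[544.39,-237.86,82.66];u=np.array([.168,.986,0]);print(D,D@u,s["force"],s["force"]@u,s["torque"],s["width"])
d=cams.get_image("scene");save(d,"q2",(205,210,305,310),5)
f=lambda q:(proj(d,q)-[205,210]+.4)*5
c=np.array([555,-166,0.]);x=np.array([.986,-.168,0])
for k in(0,40,80): print("mark",f(c-60*x+u*(-71+k)+[0,0,74]))
E
```

```text
[ 6.59 36.71  0.01] 37.30016972226407 [-1.46 -9.06  5.78] -9.179722661893395 [-1.29  0.36 -0.22] 13.12487584585873
mark [126.32 234.38]
mark [175.83 200.85]
mark [224.49 167.9 ]
```

View pics/q2.png

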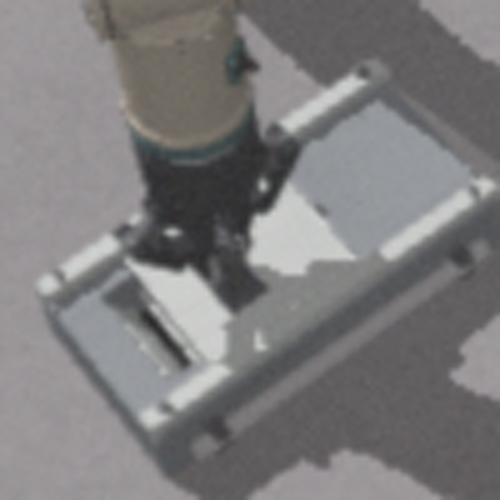

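The shutter has moved, and the tab is held at about (225,270). Measured travel is 37.3 mm with 9.2 N of spring force, so it needs about 2.7 mm more.

Emit:
{"fn": "move_arm", "kwargs": {"targets": "-1 0 0.28 0 0 0 0;-1 0 0 0 0 0 0;-1 0 0 0 0 0 0;-1 0 0 0 0 0 0;-1 0 0 0 0 0 0"}}

```text
clock: 15.33
eef_pos: [551.4, -198.6, 82.7]
tool_rot: [-3.137, 0.003, 2.97]
force: [-1.1, -8.5, 4.9]
width: 13.4
gripper_force: 58.8
```

```bash
python3 - <<'E'
from h import *
import pickle
u=np.array([.168,.986,0])
d=cams.get_image("scene");s=read_state()
D=s["eef_pos"]-[544.39,-237.86,82.66];print(D,D@u,s["force"],s["clock"])
a=cv2.resize(d["color"][230:310,205:285,::-1],None,fx=4.9,fy=4.9,interpolation=cv2.INTER_CUBIC)
b=cv2.resize(pickle.load(open("scene0.pkl","rb"))["color"][230:310,205:285,::-1],None,fx=4.9,fy=4.9,interpolation=cv2.INTER_CUBIC)
cv2.imwrite("pics/q3.png",np.hstack([b,a]))
E
```

```text
[ 7.08 39.25  0.04] 39.889665513145225 [-1.45 -8.82  3.7 ] 15.3833
```

View pics/q3.png

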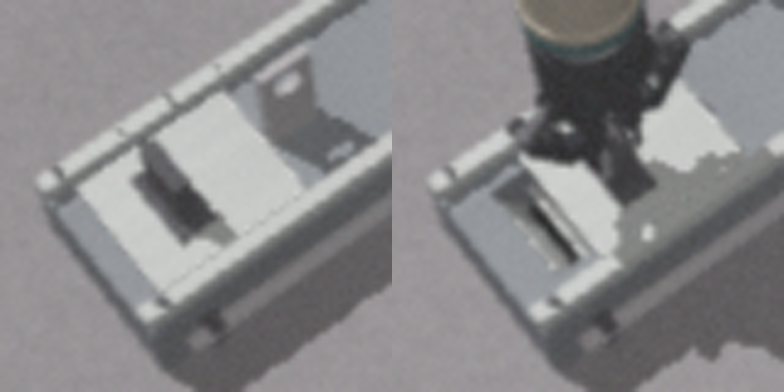

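Left crop is before, right crop is now. The sheet's trailing edge at the +x rail went from (163,293) to (206,250), about 12 px, which is about 40 mm and agrees with the 39.9 mm measured at the arm.

```bash
python3 -c "
from h import *
print(order.finish_job())"
```

```text
the job is handed in; nothing more can be done
None
```

The strap hangs by its eye on the peg, released, and the shutter was at about 40 mm (half travel), still held in the gripper, when I handed the job in at about 15 s.

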